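Move the furniture feet to the fitting rack in reverse order

ROBOT

A 6-joint arm with a two-finger parallel gripper is mounted at the origin on a cart in front of the work surface, level with it; the furniture and walls round the work are solid. World frame = base frame: x ahead of the robot, y to its left, z up, the work surface at z = 0. Lengths are in m, angles in rad, forces in N, time in s.
With the tool pointing down it reaches from about 0.35 to 0.975 m from the base axis. Payload 7.1 kg.
Tool frame: the origin (TCP) lies midway between the tips of the shut fingers; the grasp point (between the pads) lies 19 mm behind it; z points along the fingers, y is the line along which they close (so a half turn about z gives the same grasp; the last joint's range is limited). The gripper opens to 88 mm and grips with 3 to 60 N. Pads are 20 mm wide; open, the fingers measure 115 mm over their backs; the gripper's body (75 mm by 178 mm) begins 61 mm behind the grasp point.
Start: joints at [1.096, 0.423, 1.63, -0, 1.089, -0.019], TCP at [0.275, 0.561, 0.223] pointing down, gripper open.
Joint ranges: [-3, 3], [-0.9, 2.11], [0.09, 2.58], [-1.31, 4.45], [0.11, 2.69], [-2.54, 2.54]. Speed limits (rad/s): [2.39, 2.39, 3.01, 3.14, 3.14, 3.14].

INTERFACE

Orientations are given as a unit quaternion [w, x, y, z].
In Python, from station import move_pose, movel, movej, command_gripper, wait, inverse_kinematics, read_camera, camera_info, MotionError, job_done, get_time, get_joint_pos, get_qvel, get_effort, get_tcp_pos, get_ee_rot, get_ft_force, get_ft_torque, get_grip_width, get_finger_force gives the robot as it stands. Calls block until the motion is done:
- move_pose(position, orientation): joint-space move of the TCP to a pose.
- movel(position, frame=None, v=0.15, until_force=None): straight line of the TCP; frame=None keeps the orientation; v is the mean speed in m/s. With until_force (N) it stops when the force on the tool has changed by that much, and returns True; else False.
- movej(angles): joint-space move.
- command_gripper(opening): opening from 0.0 (shut) to 1.0 (fully open); the grip force is fixed at half the most; returns when the fingers have stopped.
- wait(seconds).
- inverse_kinematics(position, orientation): joint angles nearest the present ones, or None.
- read_camera(name): name is "side" or "top"; returns the picture (480x640x3 uint8, red, green, blue); there is no depth.
- camera_info(name): a dict with "intrinsics" (3x3 intrinsics, pixels), "dist" ([k1, k2, p1, p2, k3] as OpenCV has them; the pictures are not rectified), "T" (4x4, takes a point from camera to world coordinates). Camera axes: x right, y up, looking along -z (the intrinsics and any distortion apply to the point x, -y, -z); pixel columns grow to the right and rows downward; lengths in m; the calibration is good to about 2 mm. A picture is of the moment at which its call begins. camera_info takes no time and is no camera call.
A pose or a line that the arm cannot do raises MotionError and nothing moves.
- job_done(): hands the job in; it is judged then, once.
Readings, each from a call of its own:
- get_time(): time.
- get_joint_pos(): joint angles.
- get_qvel(): joint speeds.
- get_effort(): joint torques, N m.
- get_tcp_pos(): TCP position.
- get_ee_rot(): TCP orientation.
- get_ft_force(): force on the tool from outside, world axes, zero at the start.
- get_ft_torque(): the same for the moment, N m.
- get_grip_width(): opening from 0.0 (shut) to 1.0 (fully open).
- get_finger_force(): force on a finger pad.
Only numpy, scipy, OpenCV 4.12 (cv2) and the standard library are available. Lean on these libraries where they do the work, as an engineer would, in place of code of your own. Each camera call takes 0.05 s, during which the arm holds its last target. There are 200 camera calls.

TASK

Four different wooden furniture feet stand in a row in the wooden drying rack. Move them to the empty dark metal fitting rack in reverse order, one to a bay, so that the foot that was nearest the robot ends farthest from it, and so on along the row. Stand each one upright near the middle of its bay, flat on the bay's floor; do not tip any over.

Things in the scene. Friction and masses are not known exactly. Their poses are not given: they have to be found in the camera images.
- bun_foot_mid (a point): Bun foot: the squat, thick round foot, 50 mm diameter, 50 mm high; straight-sided from 12 to 40 mm up, bevelled to 38 mm diameter at the bottom and top. Solid wood with a steel hanger bolt (8 mm thick) standing 12 mm out of the middle of its top. The point is on its axis, half-way up the wood; z up.
- barrel_foot_mid (a point): Barrel foot: plain round cylinder, 40 mm diameter, 64 mm high. Solid wood with a steel hanger bolt (8 mm thick) standing 12 mm out of the middle of its top. The point is on its axis, half-way up the wood; z up.
- slim_foot_mid (a point): Slim foot: the tallest and thinnest, a round stem 28 mm in diameter and 80 mm high over all, with a collar 38 mm in diameter on its lowest 8 mm. Solid wood with a steel hanger bolt (8 mm thick) standing 12 mm out of the middle of its top. The point is on its axis, half-way up the wood; z up.
- square_foot_mid (a point): Square foot: square block 36 x 36 mm, 56 mm high, sides along its x and y (turned up to 0.2 rad against the rack). Solid wood with a steel hanger bolt (8 mm thick) standing 12 mm out of the middle of its top. The point is on its axis, half-way up the wood; z up.
- drying_rack: Drying rack, pale wood; at the start a foot stands in each bay on a rubber pad 2.5 mm thick. 284 x 74 x 16 mm, fixed. Row of four bays, each 66 x 66 mm inside, floor 10 mm above the bench, between 4 mm ribs and rails that rise 6 mm above that floor. Origin: middle of underside; x along the row, away from the robot (within 0.3 rad); bay centres at x = -105, -35, +35, +105 mm, y = 0.
- fitting_rack: Fitting rack, dark steel floor with aluminium ribs and rails, empty at the start, without pads. 284 x 74 x 16 mm, fixed. Row of four bays, each 66 x 66 mm inside, floor 10 mm above the bench, between 4 mm ribs and rails that rise 6 mm above that floor. Origin: middle of underside; x along the row, away from the robot (within 0.3 rad); bay centres at x = -105, -35, +35, +105 mm, y = 0.
- pad_bun: Black rubber pad, 60 x 60 x 2.5 mm, fixed in the bay of the drying rack where the bun foot stands at the start, centred under it to within 4 mm; all four pads look alike and stay where they are, so this one still marks the bun foot's old bay when the foot is gone. Origin: middle of its underside.
- pad_barrel: Black rubber pad, 60 x 60 x 2.5 mm, fixed in the bay of the drying rack where the barrel foot stands at the start, centred under it to within 4 mm; all four pads look alike and stay where they are, so this one still marks the barrel foot's old bay when the foot is gone. Origin: middle of its underside.
- pad_slim: Black rubber pad, 60 x 60 x 2.5 mm, fixed in the bay of the drying rack where the slim foot stands at the start, centred under it to within 4 mm; all four pads look alike and stay where they are, so this one still marks the slim foot's old bay when the foot is gone. Origin: middle of its underside.
- pad_square: Black rubber pad, 60 x 60 x 2.5 mm, fixed in the bay of the drying rack where the square foot stands at the start, centred under it to within 4 mm; all four pads look alike and stay where they are, so this one still marks the square foot's old bay when the foot is gone. Origin: middle of its underside.
There are look-alikes about, which are no part of the job. Leave any purple look-alike of the part that bears slim_foot_mid alone.

How it is judged:
At the end, for the whole second after the job is handed in: Each foot stands in the fitting-rack bay that mirrors its old bay (nearest to farthest, and so on), within 15 mm of the bay centre along and across the row, within 4 mm of standing height on the floor, tilted under 0.08 rad, at rest (under 0.02 m/s) and released (((x of pad_bun in the frame of drying_rack between -0.125 and -0.085 m and x of bun_foot_mid in the frame of fitting_rack between 0.09 and 0.12 m) or (x of pad_bun in the frame of drying_rack between -0.055 and -0.015 m and x of bun_foot_mid in the frame of fitting_rack between 0.02 and 0.05 m) or (x of pad_bun in the frame of drying_rack between 0.015 and 0.055 m and x of bun_foot_mid in the frame of fitting_rack between -0.05 and -0.02 m) or (x of pad_bun in the frame of drying_rack between 0.085 and 0.125 m and x of bun_foot_mid in the frame of fitting_rack between -0.12 and -0.09 m)) and y of bun_foot_mid in the frame of fitting_rack between -0.015 and 0.015 m and z of bun_foot_mid in the frame of fitting_rack between 0.031 and 0.039 m and angle between each of bun_foot_mid, barrel_foot_mid, slim_foot_mid, square_foot_mid's own z axis and vertical below 0.08 rad and linear speed of each of bun_foot, barrel_foot, slim_foot, square_foot below 0.02 m/s and ((x of pad_barrel in the frame of drying_rack between -0.125 and -0.085 m and x of barrel_foot_mid in the frame of fitting_rack between 0.09 and 0.12 m) or (x of pad_barrel in the frame of drying_rack between -0.055 and -0.015 m and x of barrel_foot_mid in the frame of fitting_rack between 0.02 and 0.05 m) or (x of pad_barrel in the frame of drying_rack between 0.015 and 0.055 m and x of barrel_foot_mid in the frame of fitting_rack between -0.05 and -0.02 m) or (x of pad_barrel in the frame of drying_rack between 0.085 and 0.125 m and x of barrel_foot_mid in the frame of fitting_rack between -0.12 and -0.09 m)) and y of barrel_foot_mid in the frame of fitting_rack between -0.015 and 0.015 m and z of barrel_foot_mid in the frame of fitting_rack between 0.038 and 0.046 m and ((x of pad_slim in the frame of drying_rack between -0.125 and -0.085 m and x of slim_foot_mid in the frame of fitting_rack between 0.09 and 0.12 m) or (x of pad_slim in the frame of drying_rack between -0.055 and -0.015 m and x of slim_foot_mid in the frame of fitting_rack between 0.02 and 0.05 m) or (x of pad_slim in the frame of drying_rack between 0.015 and 0.055 m and x of slim_foot_mid in the frame of fitting_rack between -0.05 and -0.02 m) or (x of pad_slim in the frame of drying_rack between 0.085 and 0.125 m and x of slim_foot_mid in the frame of fitting_rack between -0.12 and -0.09 m)) and y of slim_foot_mid in the frame of fitting_rack between -0.015 and 0.015 m and z of slim_foot_mid in the frame of fitting_rack between 0.046 and 0.054 m and ((x of pad_square in the frame of drying_rack between -0.125 and -0.085 m and x of square_foot_mid in the frame of fitting_rack between 0.09 and 0.12 m) or (x of pad_square in the frame of drying_rack between -0.055 and -0.015 m and x of square_foot_mid in the frame of fitting_rack between 0.02 and 0.05 m) or (x of pad_square in the frame of drying_rack between 0.015 and 0.055 m and x of square_foot_mid in the frame of fitting_rack between -0.05 and -0.02 m) or (x of pad_square in the frame of drying_rack between 0.085 and 0.125 m and x of square_foot_mid in the frame of fitting_rack between -0.12 and -0.09 m)) and y of square_foot_mid in the frame of fitting_rack between -0.015 and 0.015 m and z of square_foot_mid in the frame of fitting_rack between 0.034 and 0.042 m); the robot touches nothing.
It fails at once if the bun foot is tipped over (angle between bun_foot_mid's own z axis and vertical above 0.7 rad).
It fails at once if the barrel foot is tipped over (angle between barrel_foot_mid's own z axis and vertical above 0.7 rad).
It fails at once if the slim foot is tipped over (angle between slim_foot_mid's own z axis and vertical above 0.7 rad).
It fails at once if the square foot is tipped over (angle between square_foot_mid's own z axis and vertical above 0.7 rad).
It also fails if it takes over 88 s, if anything falls off the work surface, if the arm or the gripper's body presses on something with over 40 N, if the wrist force passes 120 N, or if a joint passes its speed limit or range.

## Working session

There is one attempt and no reset: what is moved stays moved. The work goes in short steps, each a Python script; the robot and the scene stay as the last script left them, time stands still between calls to the robot, and variables do not carry over. Pictures are saved under pics/ and viewed, at most 14 in all, crops included, and the job is handed in when it is done.

```bash
mkdir -p pics; python3 - <<'E'
from station import *
import cv2
for n in("top","side"):
    cv2.imwrite(f"pics/{n}0.png",read_camera(n)[:,:,::-1]); i=camera_info(n); print(n,i)
print(get_ee_rot(),get_time())
E
```

```text
top {'intrinsics': array([[451.24140294,   0.        , 323.91829315],
       [  0.        , 451.24140294, 237.28848517],
       [  0.        ,   0.        ,   1.        ]]), 'dist': array([0.00134987, 0.        , 0.        , 0.        , 0.        ]), 'T': array([[-0.0147723 ,  0.98623688, -0.16467726,  0.40390111],
       [-0.99948006, -0.01928528, -0.02583985, -0.09983304],
       [-0.02866006,  0.16420993,  0.98600898,  0.90997308],
       [ 0.        ,  0.        ,  0.        ,  1.        ]])}
side {'intrinsics': array([[455.48733829,   0.        , 325.55566781],
       [  0.        , 455.48733829, 245.90833058],
       [  0.        ,   0.        ,   1.        ]]), 'dist': array([0.01897063, 0.        , 0.        , 0.        , 0.        ]), 'T': array([[ 0.83755277,  0.26349172, -0.47862038,  0.11252751],
       [-0.54620185,  0.42465053, -0.72203564, -0.70543063],
       [ 0.01299599,  0.86616629,  0.49958689,  0.46827934],
       [ 0.        ,  0.        ,  0.        ,  1.        ]])}
[-1.61747241e-04  2.25934050e-01  9.74142379e-01 -6.35891385e-04] 0.1
```

View pics/top0.png

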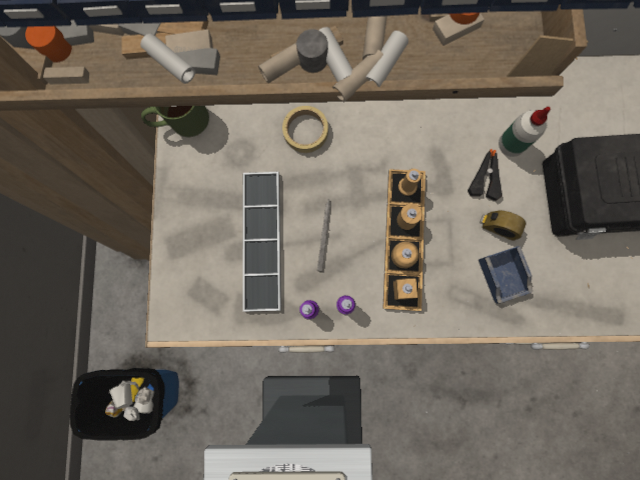

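View pics/side0.png

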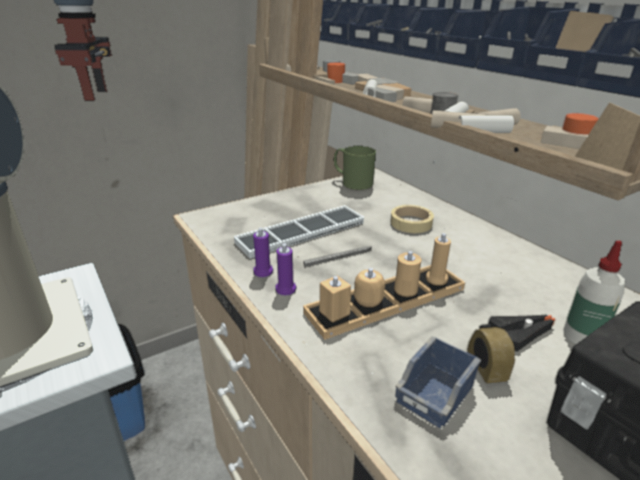

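```bash
cat > h.py <<'E'
import numpy as np, cv2
from station import *
def ray(n,px):
    i=camera_info(n); p=cv2.undistortPoints(np.array([[px]],float),i["intrinsics"],np.array(i["dist"]))[0,0]
    T=i["T"]; return T[:3,3], T[:3,:3]@np.array([p[0],-p[1],-1.])
def cast(n,px,z):
    o,d=ray(n,px); return o+d*(z-o[2])/d[2]
def tri(a,b):
    o1,d1=ray("top",a); o2,d2=ray("side",b)
    s=np.linalg.lstsq(np.c_[d1,-d2],o2-o1,rcond=None)[0]
    p,q=o1+s[0]*d1,o2+s[1]*d2; return (p+q)/2,np.linalg.norm(p-q)
E
python3 - <<'E'
from h import *
print("shelf dot",tri((455,92),(516,149)))
print("purple",tri((309,310),(262,252)))
im=cv2.imread("pics/top0.png"); s=cv2.imread("pics/side0.png")
cv2.imwrite("pics/tz.png",cv2.resize(im[160:320,235:435],None,fx=3.7,fy=3.7,interpolation=cv2.INTER_CUBIC))
cv2.imwrite("pics/sz.png",cv2.resize(s[200:345,225:475],None,fx=3.2,fy=3.2,interpolation=cv2.INTER_CUBIC))
hsv=cv2.cvtColor(im,cv2.COLOR_BGR2HSV)
def rect(m,name):
    m=cv2.morphologyEx(m,cv2.MORPH_CLOSE,np.ones((5,5)))
    c=max(cv2.findContours(m,cv2.RETR_EXTERNAL,cv2.CHAIN_APPROX_NONE)[0],key=cv2.contourArea)
    w=np.array([cast("top",p[0],0.016)[:2] for p in c.astype(float)],np.float32)
    print(name,cv2.boundingRect(c),cv2.minAreaRect((w*1000)))
sub=np.zeros(im.shape[:2],np.uint8); sub[165:318,237:288]=1
# dark floor of fitting rack
rect(((hsv[...,2]<95)*sub*255).astype(np.uint8),"fit dark floor")
for x in range(237,287): print(x,im[205,x].tolist(),end=" ")
E
```

```text
shelf dot (array([ 0.74002058, -0.29017474,  0.24761838]), np.float64(0.00014780042983033914))
purple (array([ 0.40970637, -0.0468566 ,  0.04215573]), np.float64(0.0009735768794427892))
fit dark floor (245, 174, 39, 140) ((546.9155883789062, 44.61964797973633), (284.2986755371094, 76.50019073486328), 0.8043439984321594)
237 [122, 133, 140] 238 [123, 134, 141] 239 [124, 136, 143] 240 [126, 137, 145] 241 [125, 135, 144] 242 [136, 144, 149] 243 [188, 191, 192] 244 [170, 172, 173] 245 [123, 125, 126] 246 [122, 124, 124] 247 [124, 125, 126] 248 [132, 133, 133] 249 [136, 138, 138] 250 [135, 137, 137] 251 [135, 136, 135] 252 [136, 137, 136] 253 [131, 133, 132] 254 [129, 131, 130] 255 [141, 142, 141] 256 [149, 151, 150] 257 [156, 158, 158] 258 [161, 163, 163] 259 [161, 164, 162] 260 [162, 164, 163] 261 [176, 179, 179] 262 [186, 188, 190] 263 [188, 190, 190] 264 [189, 191, 190] 265 [188, 190, 189] 266 [188, 190, 190] 267 [188, 191, 190] 268 [204, 208, 208] 269 [214, 215, 216] 270 [213, 214, 215] 271 [210, 213, 213] 272 [206, 209, 209] 273 [203, 206, 206] 274 [202, 205, 205] 275 [201, 205, 205] 276 [200, 203, 202] 277 [209, 212, 212] 278 [158, 160, 161] 279 [79, 81, 83] 280 [74, 79, 83] 281 [74, 81, 85] 282 [75, 81, 85] 283 [107, 116, 123] 284 [125, 137, 145] 285 [128, 140, 148] 286 [132, 145, 152]
```

View pics/tz.png

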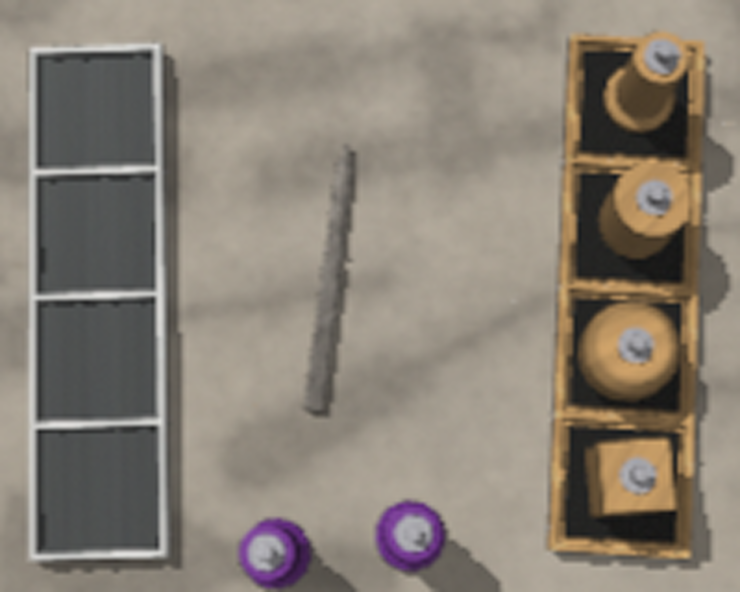

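View pics/sz.png

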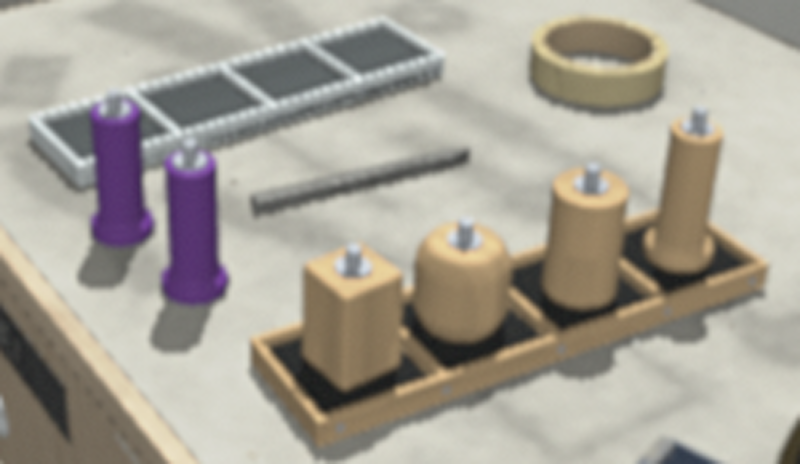

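The top view shows, from near to far, square, bun, barrel and slim in the right-hand rack, with the fitting rack on the left and the purple look-alikes between. The washer centres in the crop are at (638,475), (635,345), (655,197) and (662,57). I triangulate these and compute the rack corners.

```bash
python3 - <<'E'
from h import *
t=lambda a:(a[0]/3.7+235-.36,a[1]/3.7+160-.36); s=lambda a:(a[0]/3.2+225-.34,a[1]/3.2+200-.34)
F=dict(square=((638,475),(352,270),56),bun=((635,345),(464,238),50),barrel=((655,197),(592,190),64),slim=((662,57),(697,130),80))
C=dict(fit=((30,48),(159,44),(165,556),(31,557)),dry=((570,36),(705,42),(690,557),(550,550)))
R={}
for k,c in C.items():
    p=np.array([cast("top",t(a),.016)[:2] for a in c]); d=(p[0]+p[1]-p[2]-p[3])/2
    R[k]=(p.mean(0),np.arctan2(d[1],d[0])); print(k,p.mean(0).round(4),"yaw",R[k][1].round(4),"L",np.linalg.norm(d).round(4),"W",np.linalg.norm(p[0]-p[1]).round(4),np.linalg.norm(p[3]-p[2]).round(4))
o,y=R["dry"]
for k,(a,b,h) in F.items():
    q,e=tri(t(a),s(b)); c=cast("top",t(a),.0125+h/1000)
    d=c[:2]-o; print(k,q.round(4),e.round(4),"exp z",.0125+h/1000,"cast",c.round(4),"in rack",(d@[np.cos(y),np.sin(y)]).round(4),(d@[-np.sin(y),np.cos(y)]).round(4))
# square top face edges in crop: left-top, right-top, right-bottom
e=[cast("top",t(a),.0685)[:2] for a in((602,441),(672,441),(675,511),(604,516))]
print("sq edges yaw",[np.round(np.arctan2(*(e[i]-e[j])[::-1]),3) for i,j in((0,1),(3,2),(0,3),(1,2))],[np.linalg.norm(e[i]-e[j]).round(4) for i,j in((0,1),(3,2),(0,3),(1,2))])
E
```

```text
fit [0.5516 0.0513] yaw 0.0151 L 0.2817 W 0.0724 0.0714
dry [ 0.5487 -0.2377] yaw -0.0774 L 0.2819 W 0.0744 0.0733
square [ 0.4462 -0.2301  0.0658] 0.001 exp z 0.0685 cast [ 0.4465 -0.23    0.0685] in rack -0.1025 -0.0002
bun [ 0.5126 -0.2323  0.0622] 0.0002 exp z 0.0625 cast [ 0.5126 -0.2323  0.0625] in rack -0.0364 0.0025
barrel [ 0.5869 -0.2441  0.0727] 0.0007 exp z 0.0765 cast [ 0.5864 -0.2436  0.0765] in rack 0.038 -0.0031
slim [ 0.6556 -0.248   0.09  ] 0.0006 exp z 0.0925 cast [ 0.6551 -0.2478  0.0925] in rack 0.1068 -0.0019
sq edges yaw [np.float64(1.554), np.float64(1.625), np.float64(-0.015), np.float64(-0.006)] [np.float64(0.0349), np.float64(0.0353), np.float64(0.0372), np.float64(0.0347)]
```

```bash
cat >> h.py <<'E'
FIT,FY=np.array([.5516,.0513]),.0151
P=dict(square=((.4464,-.230),.005,.042,+.105),bun=((.5126,-.2323),-.077,.0425,.035),
       barrel=((.5867,-.2438),-.077,.053,-.035),slim=((.6554,-.2479),-.077,.055,-.105))
ZT=.165
def quat(yaw,s): # tool down, tool y at s*90deg+yaw
    f=(s*np.pi/2+yaw+np.pi/2)/2; return [0.,np.cos(f),np.sin(f),0.]
def run(k,s,first=False):
    (x,y),yaw,zg,u=P[k]; z=zg-.019; q=quat(yaw,s); qp=quat(FY,s)
    if first: move_pose([x,y,.2],q)
    else: movel([x,y,ZT],q,v=.3)
    movel([x,y,z],q,v=.15)
    command_gripper(0.); w=get_grip_width(); print(k,"width mm",w*88,"tcp",np.round(get_tcp_pos(),4),get_time())
    movel([x,y,ZT],q,v=.15); print("held",get_grip_width()*88)
    t=FIT+u*np.array([np.cos(FY),np.sin(FY)])
    movel([*t,ZT],qp,v=.25)
    movel([*t,z+.01],qp,v=.15)
    hit=movel([*t,z-.0045],qp,v=.03,until_force=5.)
    print("hit",hit,np.round(get_tcp_pos()[2]-(z-.0025),4))
    command_gripper(1.); movel([*t,ZT],qp,v=.15)
    print("ft",np.round(get_ft_force(),1),get_time())
E
python3 - <<'E'
from h import *
for s in(1,-1): 
    for p in((.4464,-.23,.2),(.655,-.248,.165),(.657,.053,.165),(.447,.05,.165)):
        r=inverse_kinematics(p,quat(-.03,s)); print(s,p,None if r is None else np.round(r,2))
E
```

```text
1 (0.4464, -0.23, 0.2) [-0.5   0.27  1.92 -0.    0.95 -2.04]
1 (0.655, -0.248, 0.165) [-0.38  0.59  1.49 -0.    1.06 -1.92]
1 (0.657, 0.053, 0.165) [ 0.06  0.54  1.59 -0.    1.02 -1.48]
1 (0.447, 0.05, 0.165) [ 0.08  0.25  2.05 -0.    0.84 -1.46]
-1 (0.4464, -0.23, 0.2) [-0.5   0.27  1.92 -0.    0.95  1.1 ]
-1 (0.655, -0.248, 0.165) [-0.38  0.59  1.49 -0.    1.06  1.22]
-1 (0.657, 0.053, 0.165) [ 0.06  0.54  1.59 -0.    1.02  1.66]
-1 (0.447, 0.05, 0.165) [ 0.08  0.25  2.05 -0.    0.84  1.69]
```

```bash
python3 - <<'E'
from h import *
run("square",-1,True)
a=cv2.imread("pics/top0.png")
cv2.imwrite("pics/s1.png",read_camera("side")[:,:,::-1])
E
```

```text
square width mm 36.46375272372429 tcp [ 0.4463 -0.23    0.023 ] 5.125
held 36.38179562241232
hit True -0.0003
ft [-0.1  0.1 -0.2] 11.3083
```

View pics/s1.png

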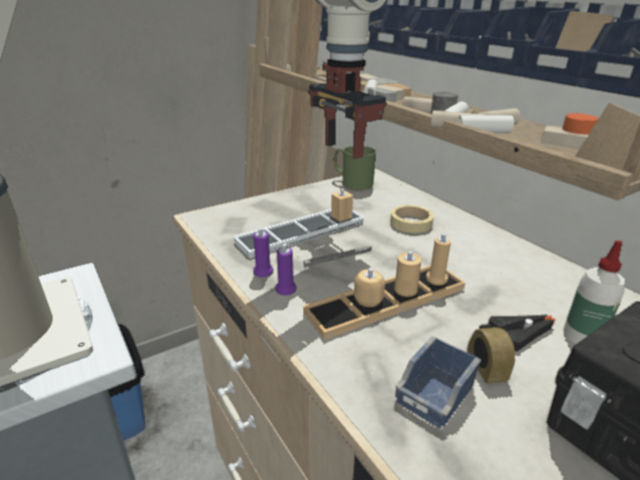

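The square foot (about (342,207)) stands in the far bay, and contact came at the expected height. I carry on with the other three, with width checks.

```bash
sed -i 's|^    movel(\[x,y,ZT\],q,v=.15); print|    assert abs(w*88-dict(square=36,bun=50,barrel=40,slim=28)[k])<2\n&|' h.py; python3 - <<'E'
from h import *
for k in("bun","barrel","slim"): run(k,-1)
movel([.45,.25,.2],v=.3)
for n in("top","side"): cv2.imwrite(f"pics/{n}2.png",read_camera(n)[:,:,::-1])
cv2.imwrite("pics/tz2.png",cv2.resize(cv2.imread("pics/top2.png")[160:320,200:360],None,fx=3.7,fy=3.7,interpolation=cv2.INTER_CUBIC))
cv2.imwrite("pics/sz2.png",cv2.resize(cv2.imread("pics/side2.png")[165:300,220:390],None,fx=4,fy=4,interpolation=cv2.INTER_CUBIC))
E
```

```text
bun width mm 49.00306161179238 tcp [ 0.5127 -0.2324  0.0236] 14.3583
held 48.92250913357933
hit True -0.0001
ft [-0.1  0.1 -0.2] 20.1333
barrel width mm 39.45310972962587 tcp [ 0.5867 -0.2438  0.034 ] 23.1
held 39.72833054291619
hit True -0.0002
ft [-1.7 -0.1  0. ] 28.8167
slim width mm 27.91136249380845 tcp [ 0.6554 -0.2479  0.036 ] 32.025
held 27.426227147182324
hit True -0.0005
ft [ 0.4 -0.2  0. ] 38.1083
```

View pics/tz2.png

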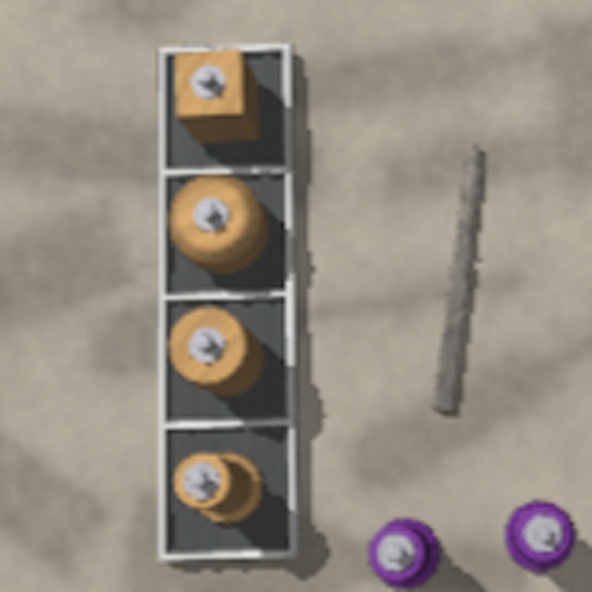

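View pics/sz2.png

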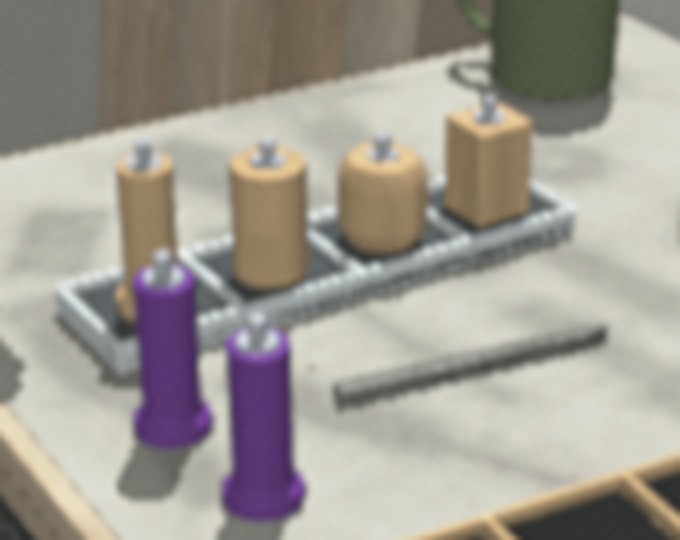

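All four stand upright, one to a bay. The washers in the top crop are at (208,83), (211,215), (207,346) and (204,482). I check the offsets, then hand in.

```bash
python3 - <<'E'
from h import *
t=lambda a:(a[0]/3.7+200-.36,a[1]/3.7+160-.36); ok=True
R=np.array([[np.cos(FY),np.sin(FY)],[-np.sin(FY),np.cos(FY)]])
for k,a,h in(("square",(208,83),.056),("bun",(211,215),.05),("barrel",(207,346),.064),("slim",(204,482),.08)):
    d=R@(cast("top",t(a),.01+h)[:2]-FIT)-[P[k][3],0]; print(k,(d*1000).round(1)); ok&=bool((abs(d)<.01).all())
print(ok,np.abs(get_qvel()).max(),get_time())
if ok: print(job_done())
E
```

```text
square [-0.3  0.2]
bun [0.1 0. ]
barrel [-0.7 -0. ]
slim [-0.2 -1.1]
True 0.005466176434839254 39.0333
the job is handed in; nothing more can be done
None
```

I moved all four feet to the fitting rack in reverse order and handed the job in at 39 s. They stand upright, about 1 mm or less from their bay centres by the top camera.

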